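Unlock the spring drawer box with its key

TASK

Unlock the grey steel drawer box: take the flat-handled key (not the round-headed spare) out of the key stand, lower it into the lock on top of the box, feeling gently for the angle at which it drops fully home, then turn it clockwise until the bolt lets go and the drawer springs out. Let go and leave the key fully home in the lock; never press or twist it hard, and leave the spare key and the other things where they stand.

Things in the scene. Friction and masses are not known exactly. Their poses are not given: they have to be found in the camera images.
- key: The key to use: steel key with a flat black rectangular handle, 55 to 100 g, upright in a stand. Origin at the tip (lowest point) of its stem; z up the stem, x along bits and handle width, y through the flat handle. Stem 6 mm round, pointed over the last 3 mm; round collar 16 mm across, z = 24 to 30 mm; handle 30 (x) x 12 (y) x 40 mm, z = 30 to 70 mm. Same shape after a half turn about z.
- key_grip (a point): Centre of the key's flat handle, 50 mm above the key's tip: where to pinch it, across its 12 mm thickness (key y). Axes as the key's.
- key_bits (a point): Centre of the key's bits, 12 mm above its tip: one steel bar through the stem, 24 (x) x 6 (y) x 8 mm high, so it spans 8 to 16 mm above the tip. Axes as the key's.
- spare_key: The spare key, not to be used: the same but with a round black head (36 mm across, 12 mm thick) and bits 34 mm wide, which do not enter this lock. Origin and axes as for the key. It stands 65 mm from the key, in the other slot of the stand.
- key_stand: Fixed aluminium block 130 (x) x 56 (y, 70 over the rubber feet) x 45 mm high, origin under its centre. Two slots 37 (x) x 8 (y) mm in its top, centred at x = -32.5 and +32.5 mm; a key stands in each, collar resting on the top, key x along the stand's x (either key in either slot).
- lockbox: Fixed grey steel box 160 (x) x 180 (y) x 85 mm high, origin under its centre. Its drawer opens toward its own -x. In the middle of its top is a round steel lock, 60 mm across, with one straight slot; its raised rim stands 1.5 mm over its 37 mm square plate. More than 40 N of contact force from the key spoils the lock; 3 to 6 N of pressing is plenty.
- keyhole (a point): Centre of the slot, at the lock plate's upper face, 88 mm over the worktop. Axes are the box's. Slot 28 x 8.6 mm with 1 mm chamfer, plate 6 mm thick. The slot's angle is NOT reported: its length is turned 0.2 to 1.3 rad counterclockwise (from above) from the box's x axis, and stays so. At a wrong angle the stem enters 8 mm and the bits then rest on the plate: feel for the angle at which they drop.
- lock_bottom (a point): Point 24 mm below keyhole: the key's tip is here when the key is fully home, its collar on the plate. Only then are the bits below the plate and free to turn the hidden core (friction about 0.05 N m), which draws the bolt. Clockwise from above, the bolt lets go after about 1.0 to 1.25 rad of key turn; hard stop at 1.25 to 1.5 rad. A turned key is caught under the plate.
- drawer (a joint): How far the drawer has come out, m: 0 shut (held by the bolt), 0.045 fully out. Its spring pushes it out by itself, with 2 to 3 N, when the bolt lets go. Its front is 176 mm wide with a small round knob, and moves toward the robot.
- tape_roll: Bystander: roll of tape lying flat, 66 mm across, 19 mm high; origin under its centre.
- bench_timer: Bystander: small white timer, 64 x 64 x 19 mm; origin under its centre.
- match_box: Bystander: small flat box, 36 x 54 x 14 mm; origin under its centre.
- dish_c: Bystander: clear round dish, 55 mm across, 14 mm high; origin under its centre.

How it is judged:
By the outcome, as a careful person would: the job done as asked, in the order asked, and still so for the second after the job is handed in, with the robot touching nothing.
It also fails if it takes over 67 s, if anything falls off the work surface, if the arm or the gripper's body presses on something with over 40 N, if the wrist force passes 120 N, or if a joint passes its speed limit or range.

ROBOT

A 6-joint arm with a two-finger parallel gripper is mounted at the origin on a cart in front of the work surface, level with it; the furniture and walls round the work are solid. World frame = base frame: x ahead of the robot, y to its left, z up, the work surface at z = 0. Lengths are in m, angles in degrees, forces in N, time in s.
With the tool pointing down it reaches from about 0.4 to 0.825 m from the base axis. Payload 7 kg.
Tool frame: the origin (TCP) lies between the finger pads; the fingertips stand 25 mm ahead of it and the grasp point (between the pads) lies 6 mm ahead of it; z points along the fingers, y is the line along which they close (so a half turn about z gives the same grasp; the last joint's range is limited). The gripper opens to 88 mm and grips with 3 to 60 N. Pads are 19 mm wide; open, the fingers measure 130 mm over their backs; the gripper's body (78 mm by 193 mm) begins 47 mm behind the grasp point.
Start: joints at [89.043, 20.546, 0.682, 0, -70.136, -16.507], TCP at [0.203, 0.644, 0.252] pointing down, gripper open.
Joint ranges: [-176.03, 176.03], [-82.01, 121.73], [-58.28, 71.71], [-173.87, 95.51], [-174.79, -0.11], [-173.66, 173.66]. Speed limits (degrees/s): [136.94, 136.94, 172.46, 180, 180, 180].

INTERFACE

Orientations are given as [roll, pitch, yaw] about the fixed x, y, z axes, in that order (R = Rz(yaw) Ry(pitch) Rx(roll)).
In Python, from plant import status, optics, job gives the robot as it stands. The module is installed in compiled form; this text tells all that it offers.
- The arm moves only by the tool step_hand, called after "Emit:" in YAML: its name, and indented under it one key for each argument. Schema: {"type":"object","properties":{"motion":{"type":"array","items":{"type":"array","prefixItems":[{"type":"array","items":{"type":"number"},"minItems":3,"maxItems":3},{"type":"number"},{"type":"number"}],"minItems":3,"maxItems":3},"minItems":1,"maxItems":8},"only":{"type":"string"},"quiet":{"type":"boolean"},"lines":{"type":"string"}},"required":["motion"],"additionalProperties":false}. motion is a list of rows, 1 to 8 of them, each written [[dx, dy, dz], turn, opening]: dx, dy, dz in fractions of the full range, 1 being 1000 mm, then a turn about the tool's z in fractions of the full range, 1 being 180 degrees, then the finger opening in m; each row is the pose to reach, as a shift and turn from the pose commanded when the call began, along the tool's axes at that moment; what a row does not reach only later rows make up. A row lasts 1/8 s, in which the tool goes at most 0.0625 m and 10.7 degrees, less where a joint would pass 70% of its speed; a pose out of reach is approached as far as the arm can. The fingers move at their own pace and stop on an object; the grip force is fixed at half the most. Time passes only in rows, so rows that do not move let the fingers close. The tool returns the time, the measured TCP pose, the force, the opening and the grip force at its end. only (a regular expression) keeps the lines of the reply that match it, lines (a string "A,B") keeps lines A to B, and quiet returns only ok. No shift or turn number may pass 1 either way. Input that does not fit is refused with a message, and nothing moves.
- status.get_obs(): the state, without advancing time (a new reading comes with each control period).
- optics.snapshot(name): name is "scene" or "side" or "wrist"; returns a dict with "frame" (400x640x3 uint8, red, green, blue), "z_map" (400x640 float32, m along the optical axis (not along the pixel's ray), 0 where there is no reading), "fovy" (degrees; the focal length in pixels is half the picture's height over the tangent of half this angle, whatever the lens; pixels are square), "cx", "cy" (the principal point, pixels), "R" (3x3) and "t" (3): a world point X has camera coordinates R X + t; the wrist camera has in their place "T_tool_cam" (4x4, takes a point from camera to tool coordinates, whose origin is the TCP and whose axes are the flange's). Camera axes: x right, y down, z forward; pixel columns grow to the right and rows downward; lengths in m; the calibration is good to about 2 mm. A picture is of the moment at which its call begins: read the wrist's pose just before it.
- job.close_job(): hands the job in; it is judged then, once.
The state is a dict: "clock": time; "joint_pos": joint angles; "qvel": joint speeds; "tau": joint torques, N m; "tool_pos": TCP position; "orientation": TCP orientation; "force": force on the tool from outside, world axes, zero at the start; "moment": the same for the moment, N m; "opening": finger opening in m; "gripper_force": force on a finger pad.
Only numpy, scipy, OpenCV 4.12 (cv2) and the standard library are available. Lean on these libraries where they do the work, as an engineer would, in place of code of your own. Each camera call takes 0.05 s, during which the arm holds its last target. There are 200 camera calls.

## Working session

There is one attempt and no reset: what is moved stays moved. The work goes in short steps, Python scripts to look and compute and a tool call to move; the robot and the scene stay as the last step left them, time stands still between calls to the robot, and variables do not carry over. Pictures are saved under pics/ and viewed, at most 10 in all, crops included, and the job is handed in when it is done.

```bash
mkdir -p pics
```

Create h.py:
```python
import numpy as np, cv2
from plant import status, optics
from scipy.spatial.transform import Rotation as Ro
def cam(n):
    o=status.get_obs(); s=optics.snapshot(n)
    f=200/np.tan(np.radians(s["fovy"])/2)
    if n=="wrist":
        T=np.eye(4); T[:3,:3]=Ro.from_euler('xyz',o["orientation"],degrees=True).as_matrix(); T[:3,3]=o["tool_pos"]
        M=T@np.array(s["T_tool_cam"]); Rwc=M[:3,:3]; c=M[:3,3]
    else:
        Rwc=np.array(s["R"]).T; c=-Rwc@np.array(s["t"])
    s.update(f=f,Rwc=Rwc,c=c); return s
def ray(s,u,v):
    return s["Rwc"]@np.array([(u-s["cx"])/s["f"],(v-s["cy"])/s["f"],1.])
def onz(s,u,v,z):
    d=ray(s,u,v); return s["c"]+d*(z-s["c"][2])/d[2]
def pts(s):
    z=s["z_map"]; v,u=np.mgrid[:400,:640]
    P=np.stack([(u-s["cx"])/s["f"]*z,(v-s["cy"])/s["f"]*z,z],-1)@s["Rwc"].T+s["c"]
    P[z==0]=np.nan; return P
```

Run:
```python
from h import *
ims=[]
for n in ["scene","side","wrist"]:
    s=cam(n); cv2.imwrite(f"pics/{n}0.png",s["frame"][:,:,::-1]); print(n,s["c"],s["Rwc"][:,2],s["f"])
    np.savez(f"{n}0.npz",**s)
print(status.get_obs())
```

```text
scene [-0.16298334  0.4747024   0.57123067] [ 0.68265285 -0.54866889 -0.48264639] 409.68907608196224
side [ 0.07811509 -1.51013052  0.70339174] [ 0.27259906  0.88155623 -0.38541973] 501.7194258197009
wrist [0.26476701 0.62287964 0.38348881] [-0.23359604  0.07202247 -0.96966265] 299.3728275892997
{'clock': 0.15, 'joint_pos': array([ 8.90432312e+01,  2.05824679e+01,  6.46476254e-01, -1.32087650e-02,
       -7.01366616e+01, -1.65080753e+01]), 'qvel': array([-0.03356872, -0.04729907,  0.19732471,  0.06715861, -0.15287596,
       -0.02061001]), 'tau': array([-9.60930956e-04, -5.83274102e+01,  2.93288487e+01,  7.00126648e+00,
        8.80331470e-03, -1.08301563e-04]), 'tool_pos': array([0.20249783, 0.64355965, 0.25084212]), 'orientation': array([ 1.79926813e+02, -8.73920247e-03, -1.74693344e+01]), 'force': array([ 0.40099912,  0.51391516, -0.09487955]), 'moment': array([-0.07568042,  0.00679221, -0.0223808 ]), 'gripper_force': 0.0, 'opening': 0.08780357498635617}
```

View pics/scene0.png

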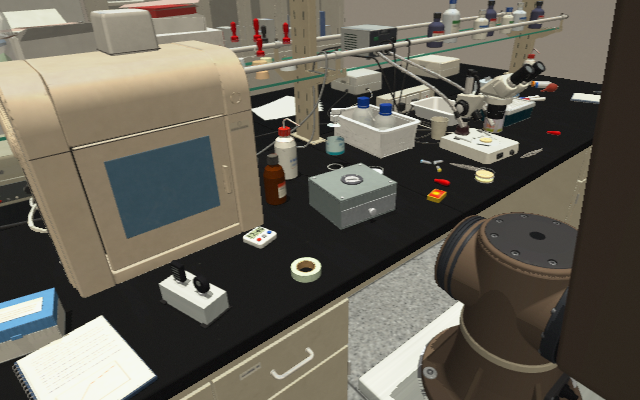

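View pics/wrist0.png

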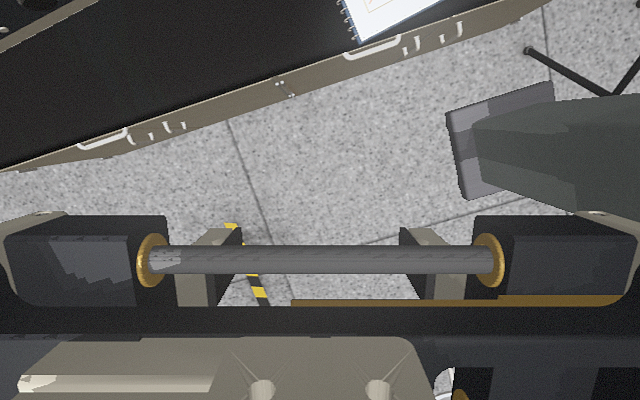

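The scene view shows the stand at about (193,295) with the two key heads at (178,270) and (202,285). The box is at (352,195) with its lock at (351,180), the tape at (306,270) and the timer at (260,237). Next I'll measure the stand and box, and crop in on the keys.

Create m.py:
```python
from h import *
s=dict(np.load("scene0.npz")); P=pts(s)
def rect(m,name):
    q=P[m][:,:2].astype(np.float32); r=cv2.minAreaRect(q*1000); print(name,m.sum(),np.round(r[0],1),np.round(r[1],1),round(r[2],1),np.round(np.nanmedian(P[m],0),4))
def box(u0,v0,u1,v1,z0,z1):
    m=np.zeros((400,640),bool); m[v0:v1,u0:u1]=1; return m&(P[...,2]>z0)&(P[...,2]<z1)
def big(m):
    n,l,st,_=cv2.connectedComponentsWithStats(cv2.morphologyEx(m.astype(np.uint8),cv2.MORPH_OPEN,np.ones((2,2)))); return l==1+st[1:,4].argmax()
rect(big(box(150,250,240,330,.040,.050)),"standtop")
rect(big(box(300,155,405,235,.080,.0875)),"boxtop")
rect(big(box(330,165,375,190,.0875,.095)),"lockrim")
rect(big(box(163,255,191,290,.075,.13)),"keyL"); rect(big(box(191,265,215,300,.075,.13)),"keyR")
for n,(a,b,c,d) in dict(tape=(285,250,330,290),timer=(235,220,285,255)).items(): rect(big(box(a,b,c,d,.008,.025)),n)
im=s["frame"][:,:,::-1]
A=cv2.resize(im[250:330,145:245],None,fx=5,fy=5,interpolation=cv2.INTER_CUBIC)
B=cv2.resize(im[160:240,300:360+40],None,fx=3,fy=5,interpolation=cv2.INTER_CUBIC)
cv2.imwrite("pics/crop.png",np.hstack([A,B]))
```

```bash
python3 m.py
```

```text
standtop 1027 [485.  273.2] [128.6  87. ] 16.5 [0.4601 0.2932 0.0449]
boxtop 1707 [ 550.8 -267.9] [300.5 157.9] 82.4 [ 0.5418 -0.1942  0.0848]
lockrim 115 [ 556.2 -209.8] [51.1 54.9] 14.7 [ 0.5489 -0.2124  0.0885]
keyL 135 [558.9 281.7] [ 22.4 129.6] 72.3 [0.505  0.2987 0.0842]
keyR 106 [488.9 264. ] [ 23.9 117. ] 70.9 [0.4431 0.2793 0.0803]
tape 479 [416.8  57.1] [68.1 59.6] 58.3 [0.4086 0.0621 0.0177]
timer 532 [606.2  61.1] [101.   95.5] 3.3 [0.5902 0.072  0.0158]
```

View pics/crop.png

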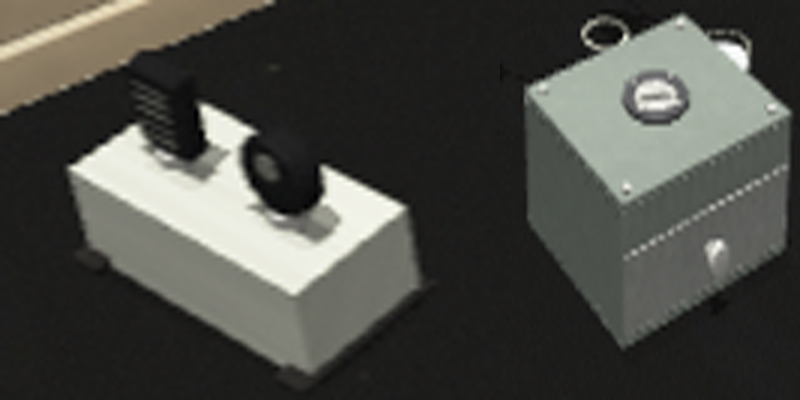

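The crop shows the flat-handled key in the far slot at scene px (178,272) and the round spare in the near slot at (201,285). The box-top corners are at about (309,178), (361,163), (398,182) and (342,201), and the drawer knob faces the robot.

Run:
```python
from h import *
s=dict(np.load("scene0.npz")); P=pts(s)
C=[onz(s,u,v,.085) for u,v in [(309,178.4),(361,163),(397.7,181.6),(341.7,200.6)]]
print(np.round(C,3),np.round(np.mean(C,0),3))
print("lens", np.round(onz(s,351.7,179.5,.0885),3))
for a,b in ((0,1),(1,2),(2,3),(3,0)): d=C[b]-C[a]; print(np.linalg.norm(d),np.degrees(np.arctan2(d[1],d[0])))
for n,(u,v) in dict(inst1=(85,292),inst2=(262,226)).items(): print(n,onz(s,u,v,0))
# tall stuff heightmap x<0.8
for x in np.arange(.3,.9,.1):
    print(round(x,1),[f"{np.nanmax(P[...,2][m]):.2f}" if (m:=(abs(P[...,0]-x)<.05)&(abs(P[...,1]-y)<.05)).sum()>5 else "--" for y in np.arange(-.5,.71,.1)])
```

```text
[[ 0.645 -0.131  0.085]
 [ 0.624 -0.309  0.085]
 [ 0.47  -0.295  0.085]
 [ 0.492 -0.114  0.085]] [ 0.558 -0.212  0.085]
lens [ 0.556 -0.208  0.089]
0.1783998836329782 -96.70175787021212
0.15413842967454783 174.78674879637427
0.18184470129424904 83.20750487126803
0.1537994530328526 -6.493370295215285
inst1 [0.6702823  0.44835475 0.        ]
inst2 [0.64309416 0.02965618 0.        ]
0.3 ['0.00', '0.00', '0.00', '0.00', '0.00', '0.00', '0.00', '0.00', '0.00', '0.00', '0.01', '--', '--']
0.4 ['0.01', '0.02', '0.00', '0.00', '0.00', '0.02', '0.02', '0.05', '0.09', '0.01', '0.01', '0.01', '--']
0.5 ['0.02', '0.02', '0.09', '0.09', '0.09', '0.00', '0.00', '0.00', '0.09', '0.01', '0.07', '0.01', '--']
0.6 ['0.00', '0.01', '0.09', '0.09', '0.09', '0.41', '0.42', '0.42', '0.42', '0.42', '0.40', '0.07', '--']
0.7 ['0.11', '0.02', '-0.79', '0.00', '0.14', '0.44', '0.44', '0.44', '0.44', '0.44', '0.43', '0.00', '--']
0.8 ['0.11', '0.20', '0.20', '0.20', '0.09', '0.44', '0.44', '0.52', '0.51', '0.44', '0.39', '0.00', '--']
0.9 ['0.36', '0.36', '0.35', '0.35', '0.35', '0.44', '0.44', '0.52', '0.51', '0.49', '0.36', '0.00', '--']
```

Careful with the scale: turns go in shares of 180 degrees. That gives: 85 degrees / 180 = 0.4722.

Emit:
step_hand:
  motion:
    - [[0.2, 0.119, 0], 0.4722, 0.088]
    - [[0.2, 0.119, 0], 0.4722, 0.088]
    - [[0.2, 0.119, 0], 0.4722, 0.088]
    - [[0.2, 0.119, 0], 0.4722, 0.088]
    - [[0.2, 0.119, 0], 0.4722, 0.088]
    - [[0.2, 0.119, 0], 0.4722, 0.088]
    - [[0.2, 0.119, 0], 0.4722, 0.088]
    - [[0.2, 0.119, 0], 0.4722, 0.088]

```text
clock: 1.15
tool_pos: [0.3576, 0.4701, 0.2513]
orientation: [180.0, -0.0, -102.8]
force: [0.2, -0.3, 0.1]
opening: 0.0879
gripper_force: 0.0
```

```bash
python3 -c "
from plant import status
import numpy as np
o=status.get_obs();p=np.array(o['tool_pos']);y=np.radians(o['orientation'][2]);d=np.array([.515,.296])-p[:2]
print(o['joint_pos'],o['orientation'],d@[np.cos(y),np.sin(y)],d@[np.sin(y),-np.cos(y)])"
```

```text
[ 7.16811078e+01  1.26898676e+01 -1.03325821e+01 -8.82052510e-03
 -6.70050348e+01 -8.44935051e+01] [ 1.79989282e+02 -2.65789083e-02 -1.02815843e+02] 0.1348240903059155 -0.19207216429208654
```

To row units: 61 degrees / 180 = 0.3389.

Emit:
step_hand:
  motion:
    - [[0.135, -0.192, 0], 0.3389, 0.088]
    - [[0.135, -0.192, 0], 0.3389, 0.088]
    - [[0.135, -0.192, 0], 0.3389, 0.088]
    - [[0.135, -0.192, 0], 0.3389, 0.088]
    - [[0.135, -0.192, 0], 0.3389, 0.088]
    - [[0.135, -0.192, 0], 0.3389, 0.088]
    - [[0.135, -0.192, 0], 0.3389, 0.088]

```text
clock: 2.02
tool_pos: [0.516, 0.2968, 0.2513]
orientation: [-180.0, -0.0, -163.4]
force: [-0.6, 0.0, -0.2]
opening: 0.0873
gripper_force: 0.0
```

Run:
```python
from h import *
s=cam("wrist"); np.savez("wrist1.npz",**s); cv2.imwrite("pics/wrist1.png",s["frame"][:,:,::-1])
```

```text
(no output)
```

View pics/wrist1.png

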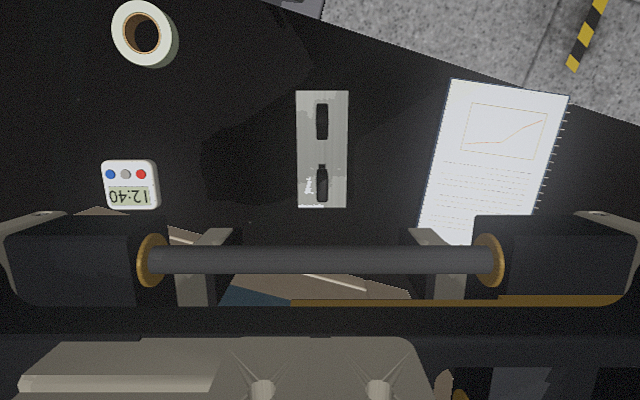

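The wrist view shows the stand at columns 295–349 and rows 91–208, with the flat key nearer the gripper at (322,183) and the spare at (322,121).

Run:
```python
from h import *
s=dict(np.load("wrist1.npz")); g=cv2.cvtColor(s["frame"],cv2.COLOR_RGB2GRAY)
roi=np.zeros_like(g); roi[80:218,280:362]=1
m=((g>110)&(roi>0)).astype(np.uint8)
c=max(cv2.findContours(m,0,2)[0],key=cv2.contourArea)
w=np.array([onz(s,u,v,.045)[:2] for u,v in c[:,0]],np.float32)*1000
r=cv2.minAreaRect(w); print("stand",r)
P=pts(s)
for n,(a,b,cc,d) in dict(flat=(308,160,338,207),spare=(308,98,338,145)).items():
    q=np.zeros_like(g); q[b:d,a:cc]=(g[b:d,a:cc]<75)
    k=max(cv2.findContours(q,0,2)[0],key=cv2.contourArea); rr=cv2.minAreaRect(k); print(n,rr)
    z=P[b:d,a:cc,2]; hm=z>.08; pp=P[b:d,a:cc][hm]
    if len(pp): print(" depth top",np.nanmax(z),len(pp),cv2.minAreaRect((pp[:,:2]*1000).astype(np.float32)), np.nanmedian(pp,0))
    for zz in (.091,.07): print(onz(s,*rr[0],zz))
print(status.get_obs()["tool_pos"],status.get_obs()["orientation"])
A=cv2.resize(s["frame"][85:215,285:360,::-1],None,fx=4,fy=4,interpolation=cv2.INTER_CUBIC); cv2.imwrite("pics/stand.png",A)
```

```text
stand ((481.2254638671875, 287.1866149902344), (128.85826110839844, 56.434268951416016), 16.619409561157227)
flat ((321.5, 182.5), (37.0, 11.0), 90.0)
 depth top 0.09246678337359676 351 ((511.4569396972656, 296.3629150390625), (28.90851593017578, 12.152825355529785), 16.834157943725586) [0.51062037 0.29644456 0.08998407]
[0.5066276  0.29435479 0.091     ]
[0.5104261  0.29559963 0.07      ]
spare ((321.5, 121.5), (35.0, 11.0), 90.0)
 depth top 0.08674354694091341 305 ((449.3064270019531, 277.7901306152344), (25.60341453552246, 11.793472290039062), 16.98993682861328) [0.44948758 0.27834901 0.08395958]
[0.45034966 0.27755206 0.091     ]
[0.45011612 0.27759307 0.07      ]
[0.51591077 0.29696023 0.25134786] [-1.79992058e+02 -2.10628075e-02 -1.63304938e+02]
```

View pics/stand.png

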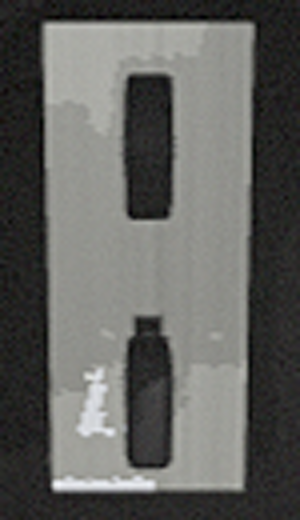

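Emit:
step_hand:
  motion:
    - [[0.004, 0.0006, 0.06], 0, 0.06]
    - [[0.004, 0.0006, 0.12], 0, 0.06]
    - [[0.004, 0.0006, 0.155], 0, 0.06]
    - [[0.004, 0.0006, 0.173], 0, 0.06]
    - [[0.004, 0.0006, 0.173], 0, 0.06]

```text
clock: 2.7
tool_pos: [0.5111, 0.296, 0.077]
orientation: [-179.9, -0.2, -163.3]
force: [-0.2, 0.7, 0.2]
opening: 0.0602
gripper_force: 0.0
```

Emit:
step_hand:
  motion:
    - [[0, 0, 0], 0, 0.0]
    - [[0, 0, 0], 0, 0.0]
    - [[0, 0, 0], 0, 0.0]
    - [[0, 0, 0], 0, 0.0]

```text
clock: 3.2
tool_pos: [0.5121, 0.2966, 0.0791]
orientation: [180.0, 0.0, -163.5]
force: [-0.8, -0.6, 0.2]
opening: 0.0254
gripper_force: 0.0
```

Run:
```python
from h import *
s=cam("wrist"); cv2.imwrite("pics/grip.png",np.hstack([s["frame"][100:350,200:450,::-1], cam("scene")["frame"][180:430,80:330,::-1][:220].repeat(1,0) if 0 else s["frame"][100:350,200:201,::-1]]))
```

```text
(no output)
```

View pics/grip.png

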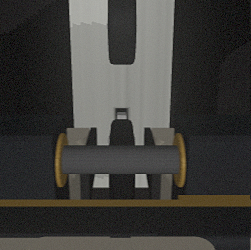

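The flat handle is centred between the closing pads, with the spare ahead of it and clear. The fingers are still closing, so I'll finish the grip before lifting.

Emit:
step_hand:
  motion:
    - [[0, 0, 0], 0, 0.0]
    - [[0, 0, 0], 0, 0.0]
    - [[0, 0, 0], 0, 0.0]
    - [[0, 0, 0], 0, 0.0]

```text
clock: 3.75
tool_pos: [0.512, 0.2965, 0.0787]
orientation: [180.0, 0.0, -163.5]
force: [-0.1, 0.0, 2.4]
opening: 0.0122
gripper_force: 30.0
```

Emit:
step_hand:
  motion:
    - [[0, 0, -0.01], 0, 0.0]
    - [[0, 0, -0.05], 0, 0.0]
    - [[0, 0, -0.11], 0, 0.0]
    - [[0, 0, -0.13], 0, 0.0]
    - [[0, 0, -0.13], 0, 0.0]

```text
clock: 4.38
tool_pos: [0.5126, 0.297, 0.211]
orientation: [179.9, 0.2, -163.5]
force: [0.3, -0.3, -0.7]
opening: 0.012
gripper_force: 30.0
```

Run:
```python
from h import *
o=status.get_obs(); print(o["force"],o["moment"],o["joint_pos"])
p=np.array(o['tool_pos']);y=np.radians(o['orientation'][2]);d=np.array([.556,-.210])-p[:2]
print(d@[np.cos(y),np.sin(y)],d@[np.sin(y),-np.cos(y)])
```

```text
[ 0.26542801 -0.31930091 -0.69963177] [ 0.03796699 -0.11946297 -0.00651714] [ 4.89896296e+01  1.44017850e+01 -1.35794696e+01  1.45150497e-02
 -6.17832266e+01 -1.22455772e+02]
0.102742354351753 -0.49842066514961947
```

Emit:
step_hand:
  motion:
    - [[0.133, -0.4055, -0.03], 0, 0]
    - [[0.133, -0.4055, -0.03], 0, 0]
    - [[0.133, -0.4055, -0.03], 0, 0]
    - [[0.133, -0.4055, -0.03], 0, 0]
    - [[0.133, -0.4055, -0.03], 0, 0]
    - [[0.133, -0.4055, -0.03], 0, 0]
    - [[0.133, -0.4055, -0.03], 0, 0]
    - [[0.133, -0.4055, -0.03], 0, 0]

```text
clock: 5.38
tool_pos: [0.4986, -0.1332, 0.2373]
orientation: [180.0, -0.1, -163.7]
force: [-0.4, 1.0, -1.0]
opening: 0.0118
gripper_force: 30.0
```

Run:
```python
from h import *
o=status.get_obs(); print(o["joint_pos"])
p=np.array(o['tool_pos']);y=np.radians(o['orientation'][2]);d=np.array([.608,-.195])-p[:2]
print(d@[np.cos(y),np.sin(y)],d@[np.sin(y),-np.cos(y)])
```

```text
[ 6.86239726e+00  6.19720801e+00 -2.02541436e+01 -3.98052094e-03
 -6.36891860e+01 -8.06029901e+01]
-0.0876914309460623 -0.08999441618274875
```

Emit:
step_hand:
  motion:
    - [[-0.088, -0.09, 0], 0, 0]
    - [[-0.088, -0.09, 0], 0, 0]
    - [[-0.088, -0.09, 0], 0, 0]
    - [[-0.088, -0.09, 0], 0, 0]

```text
clock: 5.88
tool_pos: [0.6092, -0.1907, 0.2365]
orientation: [179.9, -0.2, -163.5]
force: [-0.2, -0.4, -0.7]
opening: 0.0117
gripper_force: 30.0
```

Run:
```python
from h import *
s=cam("wrist"); np.savez("wrist2.npz",**s); o=status.get_obs(); print(o["tool_pos"],o["orientation"])
cv2.imwrite("pics/lock.png",cv2.resize(s["frame"][60:300,200:440,::-1],(600,600),interpolation=cv2.INTER_CUBIC))
```

```text
[ 0.60904675 -0.19052007  0.23749324] [ 1.79946203e+02 -1.05495305e-01 -1.63441910e+02]
```

View pics/lock.png

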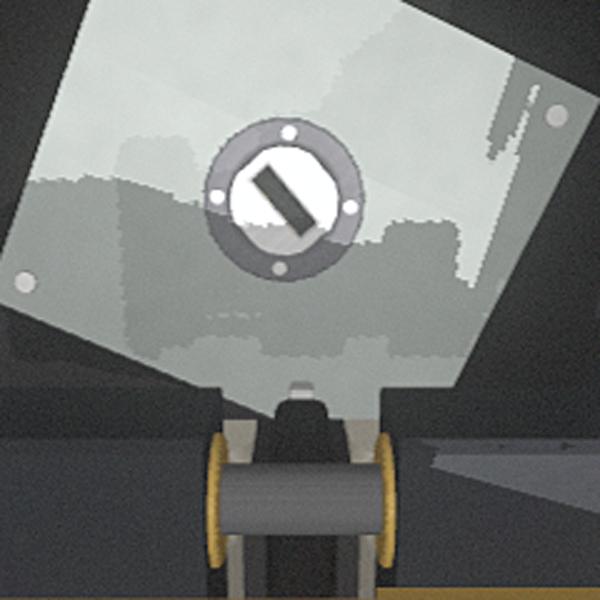

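The lock is in plain view at full-frame px (313,140). The dark slot runs diagonally from about (302,127) to (324,153), and the key's collar and handle show at (320,222). I'll measure the slot's centre and angle.

Run:
```python
from h import *
s=dict(np.load("wrist2.npz")); g=cv2.cvtColor(s["frame"],cv2.COLOR_RGB2GRAY)
q=np.zeros_like(g); q[122:160,295:332]=g[122:160,295:332]<140
# plate region only: within 20px of centre
yy,xx=np.mgrid[:400,:640]; q[(xx-313)**2+(yy-140)**2>19**2]=0
k=max(cv2.findContours(q,0,2)[0],key=cv2.contourArea)
w=np.array([onz(s,u,v,.088)[:2] for u,v in k[:,0]],np.float32)*1000
r=cv2.minAreaRect(w); print("slot",r)
M=cv2.moments(q*0+cv2.drawContours(np.zeros_like(q),[k],-1,1,-1),True); c=(M['m10']/M['m00'],M['m01']/M['m00']); print(c,onz(s,*c,.088))
th=.5*np.arctan2(2*M['mu11'],M['mu20']-M['mu02']); d=onz(s,c[0]+10*np.cos(th),c[1]+10*np.sin(th),.088)-onz(s,*c,.088)
print("angle",np.degrees(np.arctan2(d[1],d[0])))
# lock ring: bluish-grey dark outer ellipse via white bolts
pts4=[(200+x/2.5,60+y/2.5) for x,y in [(289,133),(350,207),(279,268),(217,197)]]
B=np.array([onz(s,*p,.0895) for p in pts4]); print(B.mean(0),np.linalg.norm(B[0]-B[2]),np.linalg.norm(B[1]-B[3]))
d=B[0]-B[2]; print(np.degrees(np.arctan2(d[1],d[0])))
P=pts(s); print(np.nanmedian(P[130:150,305:320].reshape(-1,3),0))
```

```text
slot ((561.3082275390625, -212.19024658203125), (27.532339096069336, 8.267701148986816), 55.986427307128906)
(313.35714285714283, 140.18045112781954) [ 0.56137845 -0.21225908  0.088     ]
angle 56.25919620160563
[ 0.56179214 -0.2119694   0.0895    ] 0.04887993686044958 0.04899758011157906
-168.08368138268216
[ 0.56228268 -0.21378613  0.06182135]
```

To row units: -39.5 degrees / 180 = -0.2194.

Emit:
step_hand:
  motion:
    - [[0.052, -0.0072, 0], -0.0556, 0]
    - [[0.052, -0.0072, 0.02], -0.1111, 0]
    - [[0.052, -0.0072, 0.05], -0.1667, 0]
    - [[0.052, -0.0072, 0.07], -0.2194, 0]
    - [[0.052, -0.0072, 0.08], -0.2194, 0]
    - [[0.052, -0.0072, 0.08], -0.2194, 0]

```text
clock: 6.68
tool_pos: [0.5616, -0.2125, 0.1588]
orientation: [180.0, -0.0, -124.1]
force: [0.6, 0.2, -0.1]
opening: 0.0114
gripper_force: 30.0
```

Run:
```python
from h import *
o=status.get_obs(); print(o["tool_pos"],o["orientation"],o["force"],o["moment"],o["joint_pos"][5])
s=cam("side"); b=cam("scene"); np.savez("side3.npz",**s)
R=np.array(s["R"]);x=R@[.561,-.212,.09]+s["t"]; u,v=int(s["cx"]+s["f"]*x[0]/x[2]),int(s["cy"]+s["f"]*x[1]/x[2])
R=np.array(b["R"]);x=R@[.561,-.212,.09]+b["t"]; u2,v2=int(b["cx"]+b["f"]*x[0]/x[2]),int(b["cy"]+b["f"]*x[1]/x[2]); print(u,v,u2,v2)
f=lambda s,u,v:cv2.resize(s["frame"][v-40:v+40,u-40:u+40,::-1],(400,400),interpolation=cv2.INTER_CUBIC)
cv2.imwrite("pics/above.png",np.hstack([f(s,u,v),f(b,u2,v2)]))
```

```text
[ 0.56162831 -0.21248338  0.15877643] [ 1.79989343e+02 -6.94372690e-03 -1.24130444e+02] [ 0.58117791  0.24325865 -0.06603024] [ 0.05958471 -0.06826881 -0.03077855] -32.03472197986931
343 217 351 178
```

View pics/above.png

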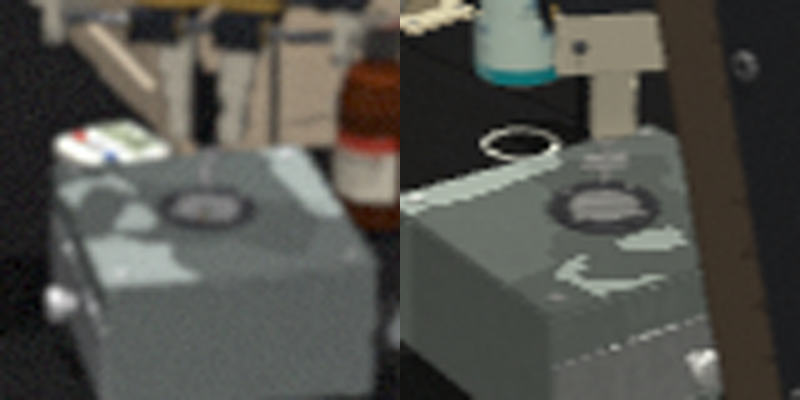

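Both views show the stem directly over the lock's centre (side crop (205,185), scene crop (603,175)). I'll lower it gently.

Emit:
step_hand:
  motion:
    - [[0, 0, 0.006], 0, 0]
    - [[0, 0, 0.012], 0, 0]
    - [[0, 0, 0.016], 0, 0]
    - [[0, 0, 0.018], 0, 0]
    - [[0, 0, 0.018], 0, 0]

```text
clock: 7.4
tool_pos: [0.562, -0.213, 0.1403]
orientation: [180.0, -0.0, -124.0]
force: [-0.2, 0.2, -1.6]
opening: 0.0116
gripper_force: 30.0
```

Emit:
step_hand:
  motion:
    - [[0, 0, 0.002], 0, 0]
    - [[0, 0, 0.003], 0, 0]
    - [[0, 0, 0.004], 0, 0]
    - [[0, 0, 0.005], 0, 0]
    - [[0, 0, 0.005], 0, 0]

```text
clock: 8.02
tool_pos: [0.562, -0.213, 0.1354]
orientation: [180.0, -0.0, -124.0]
force: [0.1, 0.4, -1.3]
opening: 0.0119
gripper_force: 30.0
```

Emit:
step_hand:
  motion:
    - [[0, 0, 0.002], 0, 0]
    - [[0, 0, 0.004], 0, 0]
    - [[0, 0, 0.006], 0, 0]
    - [[0, 0, 0.006], 0, 0]

```text
clock: 8.52
tool_pos: [0.5619, -0.213, 0.1293]
orientation: [180.0, -0.0, -124.0]
force: [-0.2, 0.4, -1.3]
opening: 0.0118
gripper_force: 30.0
```

Emit:
step_hand:
  motion:
    - [[0, 0, 0.002], 0, 0]
    - [[0, 0, 0.004], 0, 0]
    - [[0, 0, 0.006], 0, 0]
    - [[0, 0, 0.006], 0, 0]

```text
clock: 9.02
tool_pos: [0.5622, -0.213, 0.1234]
orientation: [-180.0, -0.0, -124.0]
force: [-0.3, 0.1, -0.8]
opening: 0.0118
gripper_force: 30.0
```

```bash
python3 -c "
from plant import status; o=status.get_obs(); print(o['tool_pos'],o['force'],o['moment'])"
```

```text
[ 0.56215193 -0.21304325  0.12338841] [-0.26988035  0.08822841 -0.77585958] [0.22292165 0.04882554 0.00929718]
```

Dropping freely; now I'll feel for the collar seating on the plate.

Emit:
step_hand:
  motion:
    - [[0, 0, 0.0005], 0, 0]
    - [[0, 0, 0.001], 0, 0]
    - [[0, 0, 0.0015], 0, 0]
    - [[0, 0, 0.0015], 0, 0]

```text
clock: 9.52
tool_pos: [0.5621, -0.213, 0.122]
orientation: [-180.0, 0.0, -124.0]
force: [-0.4, -0.3, -1.3]
opening: 0.012
gripper_force: 30.0
```

Emit:
step_hand:
  motion:
    - [[0, 0, 0.0003], 0, 0]
    - [[0, 0, 0.0006], 0, 0]
    - [[0, 0, 0.0006], 0, 0]

```text
clock: 9.9
tool_pos: [0.5621, -0.2131, 0.1217]
orientation: [-180.0, 0.0, -124.0]
force: [-0.9, 1.1, 1.1]
opening: 0.0116
gripper_force: 30.0
```

To row units: 15 degrees / 180 = 0.0833.

Emit:
step_hand:
  motion:
    - [[0, 0, 0.0002], 0, 0]
    - [[0, 0, 0.0002], 0.0167, 0]
    - [[0, 0, 0.0002], 0.0389, 0]
    - [[0, 0, 0.0002], 0.0611, 0]
    - [[0, 0, 0.0002], 0.0833, 0]
    - [[0, 0, 0.0002], 0.0833, 0]

```text
clock: 10.65
tool_pos: [0.5615, -0.2124, 0.1216]
orientation: [179.9, -0.0, -139.0]
force: [-3.5, 4.8, 6.5]
opening: 0.0116
gripper_force: 30.0
```

```bash
python3 -c "
from plant import status; o=status.get_obs(); print(o['tool_pos'],o['force'],o['moment'])"
```

```text
[ 0.56149921 -0.21237696  0.12159797] [-3.4828866   4.81348876  6.45254324] [2.08729423 1.35598166 0.03165636]
```

To row units: 15 degrees / 180 = 0.0833.

Emit:
step_hand:
  motion:
    - [[0, 0.0006, -0.0001], 0, 0]
    - [[0, 0.0006, -0.0001], 0.0222, 0]
    - [[0, 0.0006, -0.0001], 0.0444, 0]
    - [[0, 0.0006, -0.0001], 0.0667, 0]
    - [[0, 0.0006, -0.0001], 0.0833, 0]
    - [[0, 0.0006, -0.0001], 0.0833, 0]

```text
clock: 11.4
tool_pos: [0.5612, -0.212, 0.1216]
orientation: [179.9, -0.0, -154.0]
force: [-4.1, 4.8, 5.5]
opening: 0.012
gripper_force: 30.0
```

```bash
python3 -c "
from plant import status; o=status.get_obs(); print(o['tool_pos'],o['force'],o['moment'])"
```

```text
[ 0.56124369 -0.21195245  0.12161047] [-4.10909127  4.80402563  5.4992528 ] [2.15019469 1.26888449 0.05124134]
```

To row units: 20 degrees / 180 = 0.1111.

Emit:
step_hand:
  motion:
    - [[0.0002, 0.0008, -0.0001], 0, 0]
    - [[0.0002, 0.0008, -0.0001], 0.0222, 0]
    - [[0.0002, 0.0008, -0.0001], 0.0444, 0]
    - [[0.0002, 0.0008, -0.0001], 0.0667, 0]
    - [[0.0002, 0.0008, -0.0001], 0.0889, 0]
    - [[0.0002, 0.0008, -0.0001], 0.1111, 0]
    - [[0.0002, 0.0008, -0.0001], 0.1111, 0]

```text
clock: 12.28
tool_pos: [0.5611, -0.2116, 0.1216]
orientation: [180.0, 0.0, -174.0]
force: [-2.5, 4.3, 4.7]
opening: 0.012
gripper_force: 30.0
```

```bash
python3 -c "
from plant import status; o=status.get_obs(); print(o['tool_pos'],o['force'],o['moment'])"
```

```text
[ 0.56110428 -0.21159597  0.12162105] [-2.53592204  4.25980213  4.7378935 ] [1.62586865 0.79476337 0.04837684]
```

Create d.py:
```python
from h import *
o=status.get_obs(); print(np.round(o['tool_pos'],4),np.round(o['force'],1),np.round(o['moment'],3),o['orientation'][2])
for n in ("side","scene"):
    s=cam(n); P=pts(s); a=np.radians(-6.4); q=P[...,:2]-[.5613,-.2122]
    lx=q@[np.cos(a),np.sin(a)]; ly=q@[-np.sin(a),np.cos(a)]
    m=(abs(ly)<.085)&(P[...,2]>.015)&(P[...,2]<.07)&(lx>-.2)&(lx<-.05)
    print(n,m.sum(),np.round(np.percentile(lx[m],[2,10,50]),4) if m.sum() else "")
```

```bash
python3 d.py
```

```text
[ 0.5611 -0.2116  0.1216] [-2.5  4.3  4.7] [1.626 0.795 0.048] -173.979205522227
side 209 [-0.0959 -0.0875 -0.0805]
scene 494 [-0.0853 -0.0816 -0.0797]
```

Emit:
step_hand:
  motion:
    - [[0.0002, 0.0005, -0.0001], 0.0111, 0]
    - [[0.0002, 0.0005, -0.0001], 0.0278, 0]
    - [[0.0002, 0.0005, -0.0001], 0.0444, 0]
    - [[0.0002, 0.0005, -0.0001], 0.0556, 0]
    - [[0.0002, 0.0005, -0.0001], 0.0556, 0]

```text
clock: 13.0
tool_pos: [0.561, -0.2114, 0.1216]
orientation: [180.0, 0.0, 176.0]
force: [-1.7, 2.8, 3.4]
opening: 0.0119
gripper_force: 30.0
```

```bash
python3 d.py
```

```text
[ 0.561  -0.2114  0.1216] [-1.7  2.8  3.4] [1.279 0.325 0.054] 176.0347333510242
side 217 [-0.0966 -0.089  -0.0809]
scene 504 [-0.0898 -0.0822 -0.0799]
```

To row units: 4 degrees / 180 = 0.0222.

Emit:
step_hand:
  motion:
    - [[0, 0, 0], 0.0111, 0]
    - [[0, 0, 0], 0.0222, 0]
    - [[0, 0, 0], 0.0222, 0]
    - [[0, 0, 0], 0.0222, 0]

```text
clock: 13.6
tool_pos: [0.5611, -0.2114, 0.1217]
orientation: [180.0, 0.0, 172.1]
force: [-0.9, 3.5, 5.0]
opening: 0.0115
gripper_force: 30.0
```

```bash
python3 d.py
```

```text
[ 0.5611 -0.2114  0.1217] [-0.9  3.5  5. ] [1.512 0.171 0.047] 172.0555299219521
side 423 [-0.1386 -0.1262 -0.1112]
scene 390 [-0.1261 -0.1251 -0.1229]
```

The drawer is out by about 45 mm. Now I'll let go.

Emit:
step_hand:
  motion:
    - [[0, 0, 0], 0, 0.05]
    - [[0, 0, 0], 0, 0.05]
    - [[0, 0, 0], 0, 0.05]
    - [[0, 0, 0], 0, 0.05]
    - [[0, 0, 0], 0, 0.05]

```text
clock: 14.32
tool_pos: [0.5609, -0.2115, 0.1215]
orientation: [-180.0, -0.0, 172.0]
force: [0.0, -0.3, 0.3]
opening: 0.0494
gripper_force: 0.0
```

Emit:
step_hand:
  motion:
    - [[0, 0, -0.01], 0, 0.05]
    - [[0, 0, -0.03], 0, 0.05]
    - [[0, 0, -0.06], 0, 0.05]
    - [[0, 0, -0.1], 0, 0.05]
    - [[-0.05, 0, -0.13], 0, 0.05]
    - [[-0.06, 0, -0.13], 0, 0.05]
    - [[-0.06, 0, -0.13], 0, 0.05]

```text
clock: 15.2
tool_pos: [0.6202, -0.2196, 0.2509]
orientation: [180.0, -0.1, 172.0]
force: [0.6, 0.7, -0.7]
opening: 0.05
gripper_force: 0.0
```

```bash
python3 d.py
```

Run:
```python
from h import *
s=cam("wrist"); b=cam("scene"); P=pts(s); m=(np.hypot(P[...,0]-.5613,P[...,1]+.2122)<.025)&(P[...,2]>.1)&(P[...,2]<.16)
print("key top z",m.sum(),np.percentile(P[...,2][m],[50,95]) if m.sum() else "")
cv2.imwrite("pics/end.png",np.hstack([cv2.resize(s["frame"][40:290,190:440,::-1],(400,400)),cv2.resize(b["frame"][130:330,150:350+50,::-1][:, :250],(400,400))]))
```

```text
[ 0.6202 -0.2196  0.2509] [ 0.6  0.7 -0.7] [ 0.097 -0.083  0.037] 172.0221272842668
side 436 [-0.1386 -0.1261 -0.1104]
scene 425 [-0.1261 -0.1251 -0.123 ]
key top z 537 [0.13313323 0.13443676]
```

View pics/end.png

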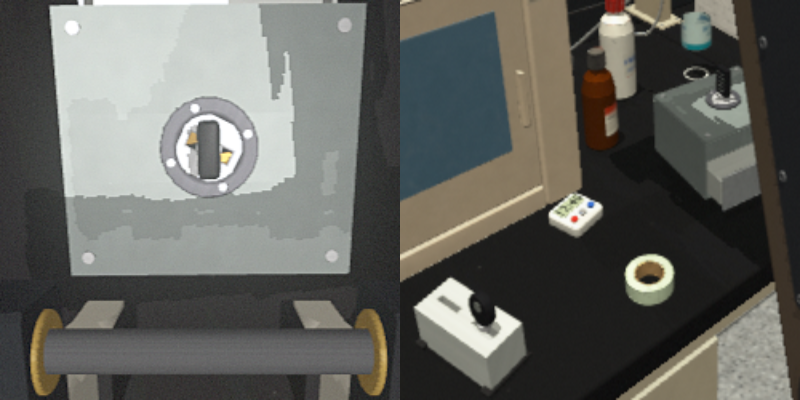

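The key stands fully home in the lock: its top is at 0.134 m, as expected (wrist crop (208,150)). The drawer is out, at (735,180) in the right half, and the spare is still in the stand at (482,308). The robot touches nothing, so I'm handing in.

```bash
python3 -c "
from plant import job; print(job.close_job())"
```

```text
the job is handed in; nothing more can be done
None
```

The box is unlocked: the flat-handled key is fully home and turned in the lock, the drawer is out by about 45 mm, the spare is still in its stand, and the job was handed in at about 15 s on the robot's clock.

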